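# Turn the tasting carousel by its rim and serve the red sample

## Robot

A 7-joint arm with a two-finger parallel gripper is mounted at the origin on the work surface. World frame = base frame: x ahead of the robot, y to its left, z up, the work surface at z = 0. Lengths are in m, angles in rad, forces in N, time in s.
With the tool pointing down it reaches from about 0.35 to 0.9 m from the base axis. Payload 8.1 kg.
Tool frame: the origin (TCP) lies on the centre line of the jaws, within the pads' length; the fingertips stand 14 mm ahead of it and the grasp point (between the pads) lies 5 mm behind it; z points along the fingers, y is the direction in which the jaws open and shut (so a half turn about z gives the same grasp; the last joint's range is limited). The gripper opens to 92 mm and grips with 3 to 60 N. Pads are 19 mm wide; open, the fingers measure 130 mm over their backs; the gripper's body (75 mm by 190 mm) begins 47 mm behind the grasp point.
Start: joints at [1.173, 0.434, 0.025, 1.573, -0.012, 1.134, -0.075], TCP at [0.182, -0.598, 0.241] pointing down, gripper open.
Joint ranges: [-2.62, 2.62], [-0.44, 2.09], [-1.27, 1.32], [0.08, 2.57], [-1.32, 4.46], [0.12, 2], [-2.74, 2.74]. Speed limits (rad/s): [2.22, 2.22, 3.01, 3.01, 3.14, 3.14, 3.14].

## Interface

Orientations are given as a rotation vector (axis times angle).
In Python, from cell import observe, eyes, arm gives the robot as it stands.
- The arm moves only by the tool step_arm, never from a script. Its argument "series" is a list that holds one entry, the list of rows, each a list of 5 numbers: the finger opening in m, from 0 to 0.0918, then the shift along the world's x, y, z in m, then the turn about the world's z in degrees. In form: [[[hand, dx, dy, dz, spin], ...]]. A call has 1 to 20 rows; each row is the pose to reach, as a shift and turn from the pose measured when the call began; what a row does not reach only later rows make up. A row lasts 1/12 s, in which the tool goes at most 41.7 mm and 7.16 degrees, less where a joint would pass 70% of its speed; a pose out of reach is approached as far as the arm can. A call with a gripper value outside its range is refused whole. The fingers move at their own pace and stop on an object; "squeeze" is the grip in N (left out, the last holds). Time passes only in rows, so rows that repeat a pose let the fingers close. It gives the time, the measured TCP pose, the force and the opening at its end, in the units of the state.
- observe(): the state, without advancing time (a new reading comes with each control period).
- eyes.get_image(name): name is "side" or "top" or "wrist"; returns (picture, depth): 384x512x3 uint8, red, green, blue; 384x512 float32, m along the optical axis (not along the pixel's ray), 0 where there is no reading.
- eyes.camera_params(name): a dict with "intrinsics" (3x3 intrinsics, pixels), "position" and "attitude" of the camera in the world. Camera axes: x right, y down, z forward; pixel columns grow to the right and rows downward; lengths in m; the calibration is good to about 2 mm. A picture is of the moment at which its call begins: read the wrist's pose just before it. camera_params takes no time and is no camera call; for the wrist camera it gives the pose at the moment of the call.
- arm.sign_off(): hands the job in, once; it reports no verdict.
The state is a dict: "clock": time; "joints": joint angles; "dq": joint speeds; "joint_efforts": joint torques, N m; "position": TCP position; "ee_rot": TCP orientation; "force": force on the tool from outside, world axes, zero at the start; "ft_torque": the same for the moment, N m; "width": opening from 0.0 (shut) to 1.0 (fully open).
Only numpy, scipy, OpenCV 4.12 (cv2) and the standard library are available. Lean on these libraries where they do the work, as an engineer would, in place of code of your own. Each camera call takes 0.05 s, during which the arm holds its last target.

## Task

Gently press on the bare outer rim of the sample carousel and turn it by that rim alone until the red-capped vial stands exactly in front, on the line of the blue pointer, then let go and let it come to rest. Only then lift the red-capped vial out and gently stand it upright, fully down, in the hole of the dark wooden stand, leaving the carousel as turned. Do not lean hard on the carousel, and leave the yellow-capped vials, the vial holders and the paper cup alone.

Things in the scene. Friction and masses are not known exactly. Their poses are not given: they have to be found in the camera images.
- base: Fixed grey foot of the carousel, a disc 200 mm across and 14 mm high with a flat grey tongue (10 mm high, 40 mm wide, reaching 195 mm from the centre) carrying a blue arrow and, 183 mm out, a blue pin with a ball top 77 mm high. Origin on the table on the turning axis; its -x axis points along the blue pointer, i.e. to the carousel's front.
- front (a point): Point fixed to the base, on the pointer's line 65 mm from the turning axis and 50 mm above the table (the height of the plate's top face): where the middle of the red vial's foot must come.
- carousel: Inner plate of the carousel, pale wood, 194 mm across, top face 50 mm above the table, turning without stops, either way, about the vertical axis through its centre, together with its rim. Origin on the axis at table height, z up; its attitude turns with the plate. The bearing resists with a steady 0.4 N m plus light damping, so the plate stops as soon as it is no longer driven.
- rim (a point): Above or below the rim, 120 mm out on the plate's -x side. The rim, a flat smooth darker wooden ring (100 to 140 mm radius), has no grip: it turns only by friction under a fingertip pressed on it. Its top is somewhere 41 to 60 mm above the table, set differently each time and not measured here: feel for it. It sinks 1 mm per 6 N. 8 to 12 N drives it, below about 5 N the finger slips, over 18 N is too much.
- holders: Six white ring collars (34 mm outside, 28 mm inside, 20 mm tall, so their tops are 70 mm above the table) on the plate, centres 65 mm from the axis, 60 degrees apart, and a small white hub disc (32 mm across, 12 mm tall) between them; they turn with the plate and must not be pushed. Same origin and axes as the carousel. Two opposite collars are empty, one of them at the carousel's -x side.
- vial_red: The marked sample: amber vial 24 mm across with a red cap (25 mm across, the upper 22 mm), 70 mm tall in all, about 60 g, standing loose in one collar on the plate, 40 to 140 degrees away from the front at the start, to either side. Origin at the centre of its foot, z up.
- vial_a: Yellow-capped vial with a black top, same shape and size, standing in a collar. Origin at the centre of its foot. Leave it standing in its collar.
- vial_b: Another yellow-capped vial, as vial_a.
- vial_c: Another yellow-capped vial, as vial_a.
- stand: Fixed dark wooden block 80 x 80 mm, 40 mm high, with one round hole in its top. Origin at the centre of its underside on the table.
- stand_hole0 (a point): Centre of the hole's mouth at the top of the stand, 40 mm above the table, z up; hole 27 mm across, 25 mm deep, slightly chamfered.
- cup: White paper-type cup, 72 mm across the mouth and 85 mm high, standing loose on the table. Origin under its centre. Leave it.
Mind the look-alikes: they are no part of the job. Of the things like the stand, leave any that is green, purple or turquoise; of the rest the smaller one is meant.

How it is judged:
By the outcome, as a careful person would: the job done as asked, in the order asked, and still so for the second after the job is handed in, with the robot touching nothing.
It also fails if it takes over 72 s, if anything falls off the work surface, if the arm or the gripper's body presses on something with over 40 N, if the wrist force passes 120 N, or if a joint passes its speed limit or range.

## Working session

There is one attempt and no reset: what is moved stays moved. The work goes in short steps, Python scripts to look and compute and a tool call to move; the robot and the scene stay as the last step left them, time stands still between calls to the robot, and variables do not carry over. Pictures are saved under pics/ and viewed, and the job is handed in when it is done.

Besides the shell and the picture viewer there is one more tool, called after "Request:" in YAML: its name, and indented under it one key for each argument. step_arm: Moves the arm, as the interface text tells. Its arguments: {"type":"object","properties":{"series":{"type":"array"},"squeeze":{"type":"number"}},"required":["series"]}

```bash
ls; mkdir -p pics; cat > h.py <<'E'
import numpy as np,cv2
from cell import observe,eyes,arm
from scipy.spatial.transform import Rotation as R
def cam(n):
    p=eyes.camera_params(n);A=np.array(p["attitude"],float)
    if A.shape!=(3,3):
        A=R.from_rotvec(A).as_matrix() if A.size==3 else R.from_quat(A).as_matrix()
    return np.array(p["intrinsics"]),np.array(p["position"]),A
def ray(c,u,v):
    K,p,A=c; d=A@np.linalg.inv(K)@np.array([u,v,1.]); return p,d
def onz(c,u,v,z):
    p,d=ray(c,u,v); return p+d*(z-p[2])/d[2]
def proj(c,X):
    K,p,A=c; q=K@(A.T@(np.array(X)-p)); return q[:2]/q[2]
def tri(c1,a,c2,b):
    p,d=ray(c1,*a);q,e=ray(c2,*b)
    s=np.linalg.lstsq(np.stack([d,-e],1),q-p,rcond=None)[0]
    return (p+d*s[0]+q+e*s[1])/2, np.linalg.norm(p+d*s[0]-q-e*s[1])
def snap(n,f):
    c=cam(n); im,d=eyes.get_image(n); cv2.imwrite("pics/"+f+".png",im[:,:,::-1]); np.savez("pics/"+f+".npz",im=im,d=d,K=c[0],p=c[1],A=c[2]); return c,im,d
def load(f):
    z=np.load("pics/"+f+".npz"); return (z["K"],z["p"],z["A"]),z["im"],z["d"]
E
python3 - <<'E'
from h import *
print(observe())
print(eyes.camera_params("top"),eyes.camera_params("side"),eyes.camera_params("wrist"))
for n in("top","side","wrist"): snap(n,n+"0")
E
```

```text
pics
{'clock': 0.0, 'joints': array([ 1.17339128,  0.43523807,  0.02499564,  1.57410169, -0.0116269 ,
        1.13400448, -0.07510434]), 'dq': array([ 0.00179165,  0.00158278, -0.0012518 , -0.0003435 , -0.00051619,
       -0.00215146,  0.00013908]), 'joint_efforts': array([ 3.71681199e-04, -6.67859101e+01,  9.85175259e-01, -3.14462364e+01,
       -6.04624534e-02,  4.29386110e-02,  1.71250563e-04]), 'position': array([ 0.18139398, -0.59757974,  0.23993407]), 'ee_rot': array([-3.10600210e+00, -4.61008982e-01,  5.72529347e-04]), 'force': array([ 0.1372562 , -0.35568135, -0.35673944]), 'ft_torque': array([-0.0142659 ,  0.03343113,  0.00443371]), 'width': 0.9994532572317647}
{'intrinsics': array([[470.24776966,   0.        , 259.85537337],
       [  0.        , 470.24776966, 189.71907075],
       [  0.        ,   0.        ,   1.        ]]), 'position': array([0.33509196, 0.1007635 , 1.05636644]), 'attitude': array([-2.12591852,  2.10249735, -0.17217376])} {'intrinsics': array([[351.25730552,   0.        , 262.03999878],
       [  0.        , 351.25730552, 192.29665617],
       [  0.        ,   0.        ,   1.        ]]), 'position': array([ 0.0669169 , -0.36992062,  0.64050539]), 'attitude': array([-2.14795237,  0.82536311, -0.37016785])} {'intrinsics': array([[324.58311119,   0.        , 257.89839496],
       [  0.        , 324.58311119, 194.41116277],
       [  0.        ,   0.        ,   1.        ]]), 'position': array([ 0.25963011, -0.5735939 ,  0.38366537]), 'attitude': array([ 2.31878791, -1.71804112, -0.26621389])}
```

View pics/top0.png

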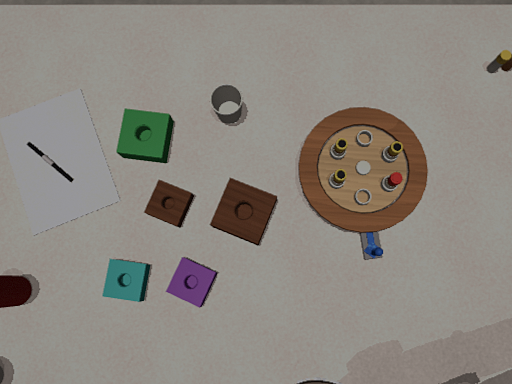

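View pics/side0.png

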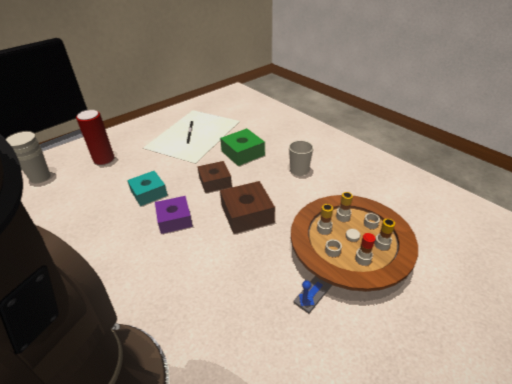

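View pics/wrist0.png

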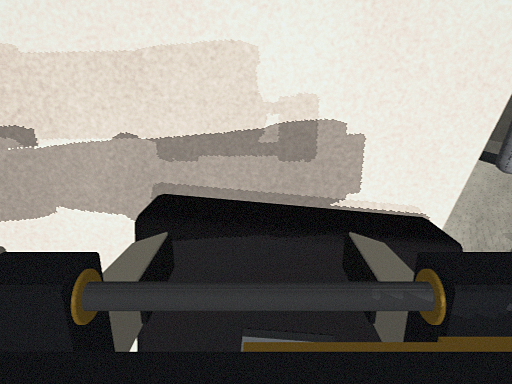

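The top view shows the carousel centred near (363,168), with the red cap at (396,180) and the blue pin at (375,252). The small brown stand is at (168,203) and the bigger brown one at (243,211). Next I measure them.

```bash
python3 - <<'E'
from h import *
c,im,d=load("top0"); cs,ims,ds=load("side0")
hsv=cv2.cvtColor(im,cv2.COLOR_RGB2HSV); hs=cv2.cvtColor(ims,cv2.COLOR_RGB2HSV)
def blobs(m,mn=20):
    n,l,s,ce=cv2.connectedComponentsWithStats(m.astype(np.uint8)); return [(s[i,4],ce[i].round(1),s[i,:4]) for i in range(1,n) if s[i,4]>=mn]
def red(h): return ((h[...,0]<6)|(h[...,0]>174))&(h[...,1]>190)&(h[...,2]>110)
def blue(h): return (h[...,0]>100)&(h[...,0]<125)&(h[...,1]>150)&(h[...,2]>60)
for nm,h in(("top",hsv),("side",hs)):
    print(nm,"red",blobs(red(h),15)); print("blue",blobs(blue(h),8))
def P(c,d,u,v):
    K,p,A=c; return p+A@(np.linalg.inv(K)@np.array([u,v,1])*d[v,u])
for u,v in[(363,168),(363,152),(363,120),(310,168),(363,222),(418,168),(396,179),(364,197),(364,139),(168,190),(243,195),(190,330),(390,300)]:
    print((u,v),P(c,d,u,v).round(4))
# cloud
K,p,A=c; vv,uu=np.mgrid[:384,:512]; X=(np.stack([uu,vv,np.ones_like(uu)],-1)@np.linalg.inv(K).T)*d[...,None]@A.T+p
# rim: outer contour of brown
m=(hsv[...,1]>90)&(hsv[...,0]<22)&(X[...,2]>.03)&(X[...,2]<.08)
m=m.astype(np.uint8)
cn=[k for k in cv2.findContours(m,cv2.RETR_EXTERNAL,cv2.CHAIN_APPROX_NONE)[0] if cv2.contourArea(k)>800]
for k in cn:
    if cv2.contourArea(k)>6000:
        e=cv2.fitEllipse(cv2.convexHull(k)); print("carousel ellipse",e)
        for z in(.041,.05,.06): 
            q=onz(c,*e[0],z); print(z,q.round(4))
    else: print("block",cv2.contourArea(k),cv2.minAreaRect(k))
r=[X[v,u,2] for a in np.arange(0,6.28,.1) for rr in(56,60) for u,v in[(int(363+rr*np.cos(a)),int(169+rr*np.sin(a)))]]
print("rim z",np.median(r),np.std(r))
E
```

```text
top red []
blue [(np.int32(213), array([372.4, 246. ]), array([365, 232,  18,  26], dtype=int32))]
side red [(np.int32(94), array([368.7, 237.5]), array([363, 233,  12,  10], dtype=int32))]
blue [(np.int32(43), array([306.2, 284.2]), array([303, 281,   7,   8], dtype=int32)), (np.int32(117), array([311.8, 294.1]), array([307, 285,  12,  20], dtype=int32)), (np.int32(22), array([301.1, 298.3]), array([300, 294,   3,  11], dtype=int32))]
(363, 168) [ 0.5703 -0.0974  0.0639]
(363, 152) [ 0.6099 -0.1012  0.0495]
(363, 120) [ 0.6809 -0.1016  0.0572]
(310, 168) [0.5704 0.0163 0.0596]
(363, 222) [ 0.4538 -0.095   0.0599]
(418, 168) [ 0.5733 -0.2178  0.0554]
(396, 179) [ 0.5344 -0.1516  0.1214]
(364, 197) [ 0.5094 -0.1006  0.0495]
(364, 139) [ 0.639  -0.1038  0.0515]
(168, 190) [0.5224 0.3276 0.0416]
(243, 195) [0.5101 0.1609 0.0568]
(190, 330) [0.2214 0.2736 0.0005]
(390, 300) [ 0.2909 -0.161  -0.0013]
block 1223.0 ((167.75588989257812, 202.66419982910156), (36.60637283325195, 36.008052825927734), 22.380136489868164)
block 2547.5 ((243.28883361816406, 210.6547088623047), (51.312374114990234, 51.826873779296875), 22.166345596313477)
carousel ellipse ((362.5899963378906, 169.3915252685547), (124.07132720947266, 128.8904571533203), 113.27656555175781)
0.041 [ 0.5726 -0.101   0.041 ]
0.05 [ 0.5705 -0.0992  0.05  ]
0.06 [ 0.5682 -0.0972  0.06  ]
rim z 0.05738762429130401 0.0019441987181217316
```

```bash
cat > meas.py <<'E'
from h import *
def blobs(m,mn=20):
    n,l,s,ce=cv2.connectedComponentsWithStats(m.astype(np.uint8)); return [(int(s[i,4]),ce[i].round(1).tolist(),s[i,:4].tolist()) for i in range(1,n) if s[i,4]>=mn]
def masks(im):
    h=cv2.cvtColor(im,cv2.COLOR_RGB2HSV).astype(int); H,S,V=h[...,0],h[...,1],h[...,2]
    return dict(red=((H<6)|(H>172))&(S>185)&(V>70),blue=(H>100)&(H<125)&(S>150)&(V>50),yel=(H>20)&(H<32)&(S>150)&(V>60),white=(S<45)&(V>110))
E
python3 - <<'E'
from meas import *
for f in("top0","side0"):
    c,im,d=load(f); m=masks(im)
    for k in("red","blue","yel"): print(f,k,blobs(m[k],10))
    if f=="top0":
        w=m["white"].copy(); sub=np.zeros_like(w); sub[125:212,318:410]=1
        print(blobs(w&sub,8))
    x0,y0,x1,y1=(290,100,440,270) if f=="top0" else (280,180,430,320)
    cv2.imwrite("pics/z_"+f+".png",cv2.resize(im[y0:y1,x0:x1,::-1],None,fx=3.5,fy=3.5,interpolation=cv2.INTER_CUBIC))
E
```

```text
top0 red [(70, [396.2, 177.6], [390, 173, 12, 11])]
top0 blue [(216, [372.4, 246.1], [365, 232, 18, 26])]
top0 yel [(87, [505.6, 55.3], [500, 51, 12, 10]), (54, [341.0, 144.7], [336, 139, 11, 13]), (66, [396.3, 147.3], [391, 141, 12, 14]), (46, [339.7, 174.9], [335, 169, 11, 12])]
[(59, [364.5, 136.6], [357, 130, 16, 15]), (39, [336.5, 152.6], [331, 144, 15, 14]), (39, [386.8, 154.5], [383, 146, 14, 15]), (150, [362.8, 166.9], [356, 161, 14, 13]), (38, [334.7, 181.6], [329, 173, 16, 14]), (40, [387.9, 184.6], [383, 176, 15, 15]), (59, [363.0, 195.8], [356, 189, 15, 15])]
side0 red [(669, [93.3, 139.7], [77, 114, 31, 50]), (157, [367.9, 240.2], [362, 233, 13, 16])]
side0 blue [(43, [306.2, 284.2], [303, 281, 7, 8]), (117, [311.8, 294.1], [307, 285, 12, 20]), (22, [301.1, 298.3], [300, 294, 3, 11])]
side0 yel [(29, [346.1, 196.8], [342, 193, 10, 7]), (35, [327.0, 209.5], [322, 206, 11, 7]), (95, [387.3, 226.4], [382, 219, 13, 14])]
```

```bash
sleep 1
```

```text
(no output)
```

View pics/z_top0.png

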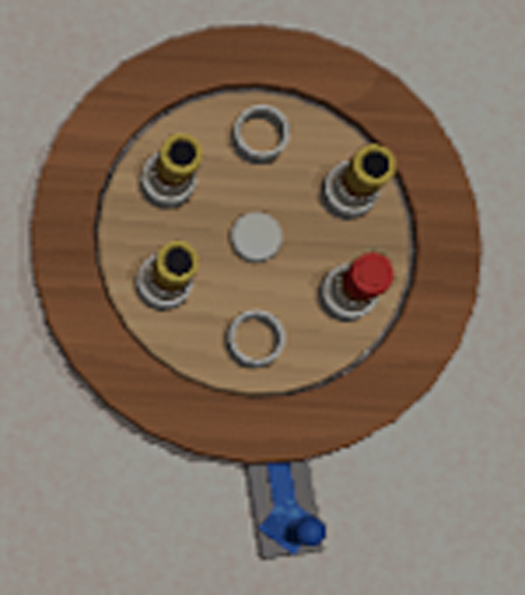

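View pics/z_side0.png

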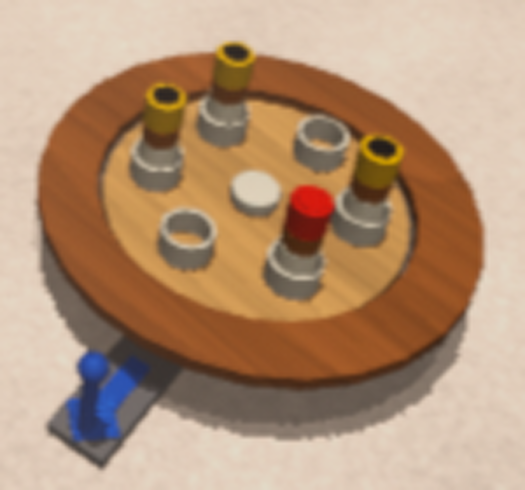

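```bash
python3 - <<'E'
from h import *
c,_,_=load("top0"); s,_,_=load("side0")
t=lambda x,y:(290+x/3.5,100+y/3.5); u=lambda x,y:(280+x/3.5,180+y/3.5)
a=lambda v:np.degrees(np.arctan2(v[1],v[0]))
for n,p,q in[("ball",t(312,529),u(92,363)),("red",t(371,270),u(311,203)),("hub",t(256,236),u(256,190)),("emptyF",t(255,337),u(188,230)),("emptyB",t(260,132),u(322,136)),("y1",t(376,162),u(382,149)),("y2",t(183,153),u(236,53)),("y3",t(179,262),u(165,95))]:
    x,e=tri(c,p,s,q); print(n,x.round(4),round(e,4))
hub=onz(c,*t(256,236),.062); ball=onz(c,*t(312,529),.073); red=onz(c,*t(371,270),.12)
E_=[onz(c,*t(255,338),.07),onz(c,*t(260,132),.07)]; te=(onz(c,*t(258,558),.01)+onz(c,*t(325,548),.01))/2
print("hub",hub,"mid empties",(E_[0]+E_[1])/2)
ctr=(hub+sum(E_)/2)/2; ctr=ctr
print("ball ang",a(ball-ctr),np.linalg.norm((ball-ctr)[:2]),"tongue end",a(te-ctr),np.linalg.norm((te-ctr)[:2]))
print("red",red,a(red-ctr),np.linalg.norm((red-ctr)[:2]),"empt",a(E_[0]-ctr),a(E_[1]-ctr))
# stands
for q,z in[((167.76,202.66),.04),((243.3,210.65),.057)]:
    print("stand",onz(c,*q,z))
E
```

```text
ball [ 0.3924 -0.1244  0.0717] 0.0004
red [ 0.5397 -0.1535  0.1154] 0.0002
hub [ 0.5736 -0.0994  0.0585] 0.0018
emptyF [ 0.5088 -0.0956  0.0667] 0.0021
emptyB [ 0.6384 -0.1024  0.0659] 0.0021
y1 [ 0.6035 -0.1579  0.119 ] 0.0
y2 [ 0.6085 -0.0456  0.1197] 0.0012
y3 [ 0.5426 -0.0418  0.1212] 0.0011
hub [ 0.57205144 -0.09808471  0.062     ] mid empties [ 0.57154143 -0.09745506  0.07      ]
ball ang -171.7055887066365 0.18158427814676303 tongue end -171.86572125382423 0.19306771743483883
red [ 0.53857524 -0.152124    0.12      ] -121.43324295721874 0.06370257461754109 empt 176.8236937522949 -2.643831049434037
stand [0.49438686 0.32704896 0.04      ]
stand [0.47594562 0.15954949 0.057     ]
```

Request:
step_arm:
  series:
    - [[0, 0.02, 0.036, 0, 6], [0, 0.04, 0.072, 0, 12], [0, 0.06, 0.108, 0, 18], [0, 0.08, 0.144, 0, 24], [0, 0.1, 0.18, 0, 30], [0, 0.12, 0.216, 0, 36], [0, 0.14, 0.252, 0, 42], [0, 0.16, 0.288, 0, 48], [0, 0.18, 0.324, 0, 54], [0, 0.2, 0.36, 0, 60], [0, 0.22, 0.396, 0, 66], [0, 0.24, 0.432, 0, 72], [0, 0.26, 0.468, 0, 78], [0, 0.28, 0.504, 0, 84], [0, 0.3, 0.54, 0, 90], [0, 0.32, 0.58, 0, 95], [0, 0.338, 0.613, 0, 98], [0, 0.338, 0.613, 0, 98], [0, 0.338, 0.613, 0, 98], [0, 0.338, 0.613, 0, 98]]
  squeeze: 20

```text
clock: 1.82
position: [0.5191, 0.0149, 0.2397]
ee_rot: [-1.69, -2.647, 0.003]
force: [-0.7, -0.5, -0.8]
width: 0.006
```

Request:
step_arm:
  series:
    - [[0, 0, 0, -0.03, 0], [0, 0, 0, -0.06, 0], [0, 0, 0, -0.09, 0], [0, 0, 0, -0.12, 0], [0, 0, 0, -0.14, 0], [0, 0, 0, -0.15, 0], [0, 0, 0, -0.156, 0], [0, 0, 0, -0.156, 0], [0, 0, 0, -0.156, 0], [0, 0, 0, -0.156, 0]]

```text
clock: 2.65
position: [0.52, 0.0148, 0.085]
ee_rot: [1.691, 2.647, -0.001]
force: [0.4, -0.6, 0.8]
width: 0.003
```

```bash
python3 - <<'E'
from h import *
print(observe()["force"],observe()["position"]); snap("side","s1"); snap("top","t1"); print(observe()["force"])
c,im,d=load("s1"); cv2.imwrite("pics/s1z.png",cv2.resize(im[130:330,230:450,::-1],None,fx=3,fy=3))
E
```

```text
[ 0.40373868 -0.59046357  0.83904921] [0.51998475 0.01482864 0.08497145]
[-0.32273261  0.11938858 -0.13597042]
```

View pics/s1z.png

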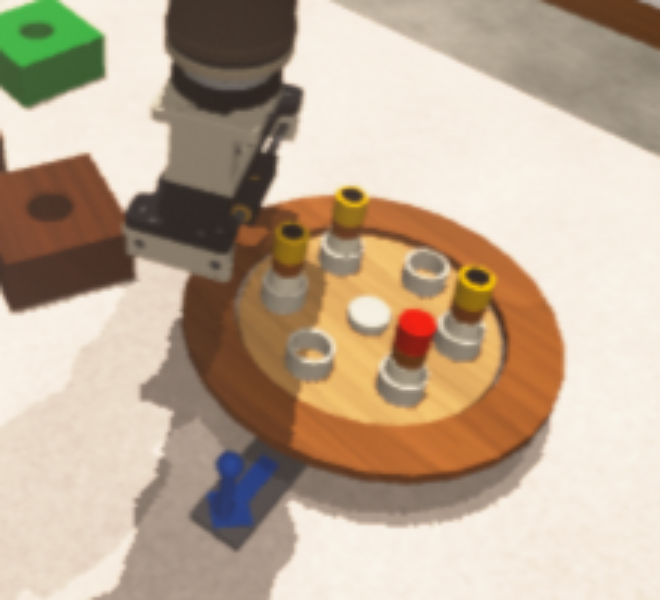

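The gripper is shut and about 14 mm above the rim's left part, clear of the vials. I'll feel down from here.

Request:
step_arm:
  series:
    - [[0, 0, 0, -0.003, 0], [0, 0, 0, -0.006, 0], [0, 0, 0, -0.009, 0], [0, 0, 0, -0.0105, 0], [0, 0, 0, -0.0105, 0], [0, 0, 0, -0.0105, 0]]

```text
clock: 3.25
position: [0.5197, 0.015, 0.0741]
ee_rot: [1.691, 2.648, -0.002]
force: [-0.4, -0.2, 0.2]
width: 0.005
```

Request:
step_arm:
  series:
    - [[0, 0, 0, -0.001, 0], [0, 0, 0, -0.001, 0], [0, 0, 0, -0.001, 0]]

```text
clock: 3.5
position: [0.5197, 0.015, 0.0731]
ee_rot: [1.691, 2.648, -0.002]
force: [-0.7, -0.1, 0.3]
width: 0.003
```

Request:
step_arm:
  series:
    - [[0, 0, 0, -0.001, 0], [0, 0, 0, -0.001, 0], [0, 0, 0, -0.001, 0]]

```text
clock: 3.75
position: [0.5197, 0.015, 0.072]
ee_rot: [-1.691, -2.648, 0.002]
force: [-0.1, 0.4, -0.3]
width: 0.006
```

Request:
step_arm:
  series:
    - [[0, 0, 0, -0.0007, 0], [0, 0, 0, -0.0007, 0], [0, 0, 0, -0.0007, 0]]

```text
clock: 4.0
position: [0.5197, 0.015, 0.0713]
ee_rot: [-1.691, -2.648, 0.002]
force: [0.5, 0.4, 0.0]
width: 0.01
```

Request:
step_arm:
  series:
    - [[0, 0, 0, -0.0007, 0], [0, 0, 0, -0.0007, 0], [0, 0, 0, -0.0007, 0]]

```text
clock: 4.25
position: [0.5197, 0.015, 0.0707]
ee_rot: [1.691, 2.648, -0.002]
force: [-0.5, 0.3, 2.4]
width: 0.001
```

Request:
step_arm:
  series:
    - [[0, 0, 0, -0.0007, 0], [0, 0, 0, -0.0007, 0], [0, 0, 0, -0.0007, 0]]

```text
clock: 4.5
position: [0.5197, 0.0151, 0.0702]
ee_rot: [1.691, 2.648, -0.002]
force: [-0.8, -0.2, 4.7]
width: 0.005
```

Request:
step_arm:
  series:
    - [[0, 0, 0, -0.0007, 0], [0, 0, 0, -0.0011, 0], [0, 0, 0, -0.0011, 0], [0, 0, 0, -0.0011, 0]]

```text
clock: 4.83
position: [0.5198, 0.0151, 0.0694]
ee_rot: [1.69, 2.647, -0.002]
force: [-2.0, 0.4, 7.8]
width: 0.006
```

Request:
step_arm:
  series:
    - [[0, 0.003, 0.0013, -0.0003, -1.5], [0, 0.006, 0.0026, -0.0003, -3], [0, 0.009, 0.0037, -0.0003, -4.5], [0, 0.0121, 0.0048, -0.0003, -6], [0, 0.0152, 0.0058, -0.0003, -7.5], [0, 0.0184, 0.0068, -0.0003, -9], [0, 0.0184, 0.0068, -0.0003, -9]]

```text
clock: 5.42
position: [0.5387, 0.0222, 0.0694]
ee_rot: [1.895, 2.505, -0.002]
force: [-1.4, 0.2, 7.5]
width: 0.002
```

```bash
cat > look.py <<'E'
import sys
from meas import *
f=sys.argv[1]; print(observe()["force"].round(2),observe()["position"].round(4))
c,im,d=snap("top",f+"t"); s,ims,ds=snap("side",f+"s")
C=np.array([.5718,-.0978])
for n,cc,i in(("top",c,im),("side",s,ims)):
    for b in blobs(masks(i)["red"],15): 
        if b[0]<300: 
            q=onz(cc,*b[1],.119 if n=="top" else .110)[:2]-C; print(n,b,"ang",np.degrees(np.arctan2(q[1],q[0])).round(2),np.linalg.norm(q).round(4))
cv2.imwrite("pics/"+f+"z.png",np.hstack([cv2.resize(im[95:275,290:440,::-1],None,fx=2.6,fy=2.6),cv2.resize(ims[150:330,280:430,::-1],None,fx=2.6,fy=2.6)]))
E
python3 look.py a1
```

```text
[-1.37  0.16  7.53] [0.5387 0.0222 0.0694]
side (153, [362.7, 240.8], [357, 233, 13, 16]) ang -130.59 0.0654
```

View pics/a1z.png

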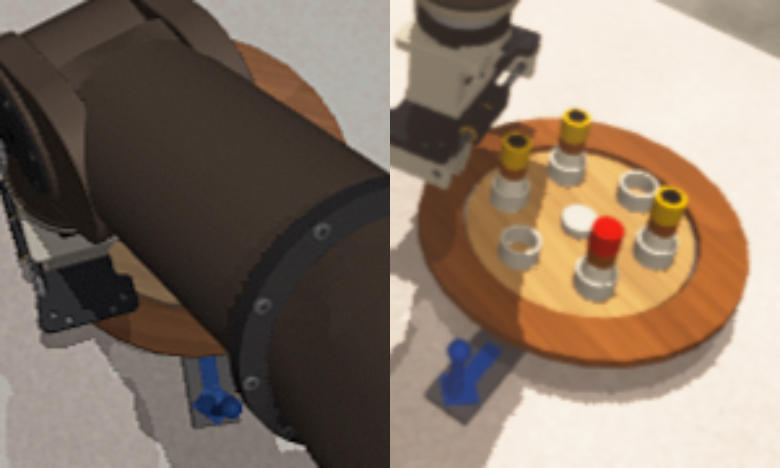

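```bash
cat > arc.py <<'E'
import sys
from h import *
A=float(sys.argv[1]); n=int(sys.argv[2]); C=np.array([.5718,-.0978])
p=observe()["position"][:2]-C; th=np.arctan2(p[1],p[0]); r=.1245
print("th",np.degrees(th),np.linalg.norm(p))
for k in range(1,n+1):
    a=np.radians(A*k/n); q=r*np.array([np.cos(th+a),np.sin(th+a)])-p
    print(q.round(4).tolist(),round(A*k/n,2))
E
python3 arc.py -24 14
python3 - <<'E'
from h import *
s,_,_=load("side0");C=np.array([.5718,-.0978])
q=onz(s,367.9,240.2,.110)[:2]-C;print(np.degrees(np.arctan2(q[1],q[0])),np.linalg.norm(q))
E
```

```text
th 105.43906557884796 0.12449875469261469
[0.0036, 0.0009] -1.71
[0.0072, 0.0018] -3.43
[0.0109, 0.0025] -5.14
[0.0146, 0.0031] -6.86
[0.0183, 0.0036] -8.57
[0.022, 0.004] -10.29
[0.0257, 0.0043] -12.0
[0.0294, 0.0044] -13.71
[0.0331, 0.0045] -15.43
[0.0368, 0.0044] -17.14
[0.0406, 0.0043] -18.86
[0.0443, 0.004] -20.57
[0.048, 0.0036] -22.29
[0.0517, 0.0031] -24.0
-121.0534801830263 0.06501870153210264
```

Request:
step_arm:
  series:
    - [[0, 0.0036, 0.0009, -0.0003, -1.7], [0, 0.0072, 0.0018, -0.0003, -3.4], [0, 0.0109, 0.0025, -0.0003, -5.1], [0, 0.0146, 0.0031, -0.0003, -6.9], [0, 0.0183, 0.0036, -0.0003, -8.6], [0, 0.022, 0.004, -0.0003, -10.3], [0, 0.0257, 0.0043, -0.0003, -12], [0, 0.0257, 0.0043, -0.0003, -12]]

```text
clock: 6.18
position: [0.5648, 0.0267, 0.0695]
ee_rot: [2.146, 2.293, -0.001]
force: [-1.6, -1.0, 7.4]
width: 0.007
```

```bash
python3 look.py a2; python3 arc.py -24 14
```

```text
[-1.57 -1.02  7.44] [0.5648 0.0267 0.0695]
side (147, [355.6, 240.1], [350, 233, 13, 15]) ang -142.87 0.0646
th 93.20959733725866 0.12471450481599644
[0.0037, -0.0001] -1.71
[0.0075, -0.0] -3.43
[0.0112, -0.0001] -5.14
[0.0149, -0.0003] -6.86
[0.0186, -0.0006] -8.57
[0.0223, -0.001] -10.29
[0.026, -0.0015] -12.0
[0.0297, -0.0021] -13.71
[0.0333, -0.0028] -15.43
[0.037, -0.0037] -17.14
[0.0406, -0.0046] -18.86
[0.0441, -0.0057] -20.57
[0.0477, -0.0069] -22.29
[0.0512, -0.0081] -24.0
```

Request:
step_arm:
  series:
    - [[0, 0.0037, -0.0001, -0.0005, -1.7], [0, 0.0075, 0, -0.0005, -3.4], [0, 0.0112, -0.0001, -0.0005, -5.1], [0, 0.0149, -0.0003, -0.0005, -6.9], [0, 0.0186, -0.0006, -0.0005, -8.6], [0, 0.0223, -0.001, -0.0005, -10.3], [0, 0.026, -0.0015, -0.0005, -12], [0, 0.0297, -0.0021, -0.0005, -13.7], [0, 0.0333, -0.0028, -0.0005, -15.4], [0, 0.037, -0.0037, -0.0005, -17.1], [0, 0.0406, -0.0046, -0.0005, -18.9], [0, 0.0441, -0.0057, -0.0005, -20.6], [0, 0.0477, -0.0069, -0.0005, -22.3], [0, 0.0512, -0.0081, -0.0005, -24], [0, 0.0512, -0.0081, -0.0005, -24]]

```text
clock: 7.53
position: [0.6167, 0.0191, 0.0696]
ee_rot: [2.576, 1.796, 0.001]
force: [-0.9, -0.0, 7.5]
width: 0.005
```

```bash
python3 look.py a3; python3 arc.py -4.5 5
```

```text
[-0.92 -0.02  7.48] [0.6167 0.0191 0.0696]
side (150, [342.2, 235.8], [337, 229, 12, 15]) ang -167.62 0.0636
th 69.00732784975654 0.12514634734386976
[0.0016, -0.0013] -0.9
[0.0034, -0.0021] -1.8
[0.0052, -0.0028] -2.7
[0.007, -0.0036] -3.6
[0.0088, -0.0045] -4.5
```

View pics/a3z.png

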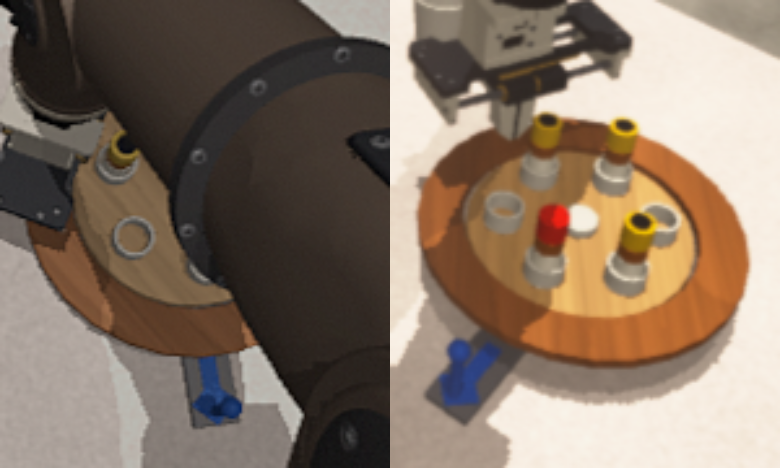

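Request:
step_arm:
  series:
    - [[0, 0.0016, -0.0009, -0.0004, -0.9], [0, 0.0034, -0.0017, -0.0004, -1.8], [0, 0.0052, -0.0025, -0.0004, -2.7], [0, 0.007, -0.0034, -0.0004, -3.6], [0, 0.0076, -0.0037, -0.0004, -4], [0, 0.0076, -0.0037, -0.0004, -4], [0, 0.0076, -0.0037, -0.0004, -4], [0, 0.0076, -0.0037, -0.0004, -4]]

```text
clock: 8.3
position: [0.6243, 0.0159, 0.0697]
ee_rot: [2.635, 1.708, 0.002]
force: [-2.0, 1.1, 6.7]
width: -0.0
```

```bash
python3 look.py a4
```

```text
[-1.97  1.13  6.66] [0.6243 0.0159 0.0697]
side (154, [340.4, 235.0], [335, 228, 12, 15]) ang -171.18 0.0638
```

Request:
step_arm:
  series:
    - [[0, 0, 0, 0.003, 0], [0, 0, 0, 0.01, 0], [0, 0, 0, 0.04, 0], [0, 0, 0, 0.08, 0], [0, 0, 0, 0.12, 0], [0, 0, 0, 0.16, 0], [0, 0, 0, 0.17, 0], [0, 0, 0, 0.17, 0]]

```text
clock: 9.07
position: [0.6264, 0.0162, 0.2443]
ee_rot: [2.632, 1.706, 0.012]
force: [-0.3, 0.2, 0.5]
width: 0.01
```

```bash
python3 - <<'E'
from h import *
o=observe(); T=R.from_rotvec(o["ee_rot"]).as_matrix(); c=cam("wrist")
print("cam in tool",T.T@(c[1]-o["position"]),"fwd",T.T@c[2][:,2],"right",T.T@c[2][:,0],o["position"],o["joints"].round(2))
E
```

```text
cam in tool [ 8.20314416e-02 -8.27421314e-05 -1.43754376e-01] fwd [-2.99764551e-01 -5.46169077e-05  9.54013213e-01] right [4.07370385e-04 9.99999900e-01 1.85251211e-04] [0.62636869 0.01624514 0.24427107] [ 0.11  0.45 -0.32  1.55  0.15  1.15 -0.67]
```

Request:
step_arm:
  series:
    - [[0, -0.01, -0.025, 0.005, 4], [0, -0.022, -0.05, 0.01, 8], [0, -0.035, -0.075, 0.01, 13], [0, -0.047, -0.1, 0.01, 18], [0, -0.06, -0.125, 0.01, 22], [0, -0.072, -0.155, 0.01, 26], [0, -0.085, -0.185, 0.01, 30], [0, -0.095, -0.207, 0.01, 32], [0, -0.095, -0.207, 0.01, 32], [0, -0.095, -0.207, 0.01, 32], [0, -0.095, -0.207, 0.01, 32]]

```text
clock: 9.98
position: [0.5312, -0.19, 0.2535]
ee_rot: [2.063, 2.368, 0.014]
force: [0.4, -0.0, -0.0]
width: 0.004
```

```bash
python3 look.py b1; python3 -c "
from h import *
c,im,d=snap('wrist','b1w')
for a in(-1,): cv2.imwrite('pics/b1wz.png',cv2.resize(im[0:240,:,::-1],None,fx=1.55,fy=1.55))"
```

```text
[ 0.41 -0.05 -0.01] [ 0.5312 -0.19    0.2535]
top (94, [373.6, 191.5], [368, 186, 12, 12]) ang -172.3 0.0636
side (143, [340.4, 235.1], [335, 228, 12, 15]) ang -171.05 0.064
```

View pics/b1z.png

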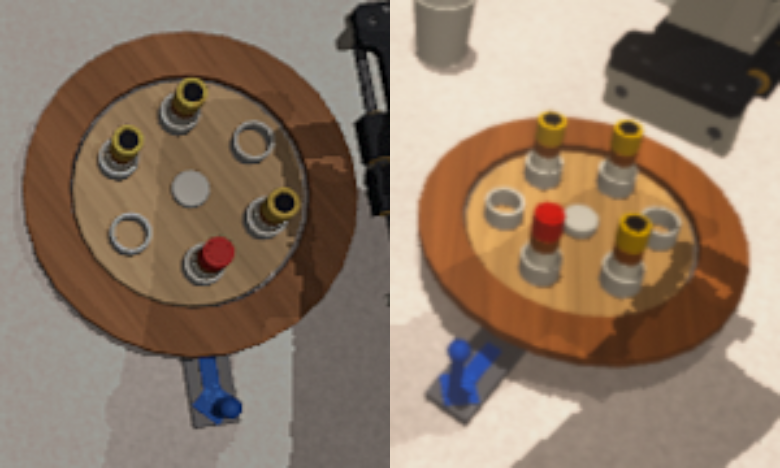

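View pics/b1wz.png

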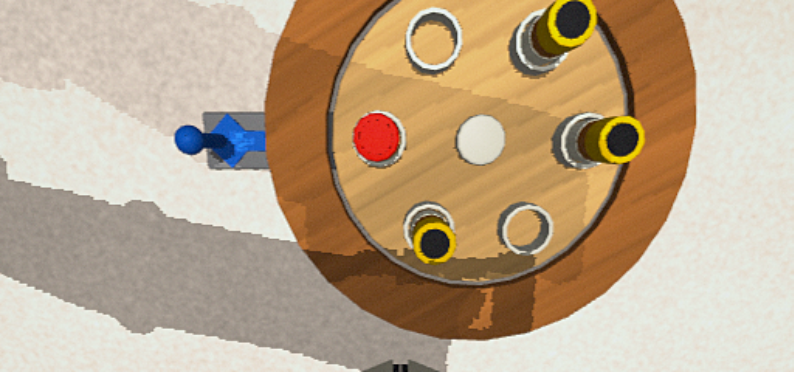

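The wrist view shows the pin ball at about (121,90), the red cap at (243,89) and the hub at (310,90), so all three are nearly in line. Now I measure this precisely.

```bash
cat > fine.py <<'E'
import sys
from meas import *
f=sys.argv[1]; c,im,d=load(f+"w"); ct,imt,dt=load(f+"t")
def cen(c,im,m,z,area=None):
    k=max(cv2.findContours(m.astype(np.uint8),cv2.RETR_EXTERNAL,cv2.CHAIN_APPROX_NONE)[0],key=cv2.contourArea)
    return k
a=lambda v:round(float(np.degrees(np.arctan2(v[1],v[0]))),2)
hsv=cv2.cvtColor(im,cv2.COLOR_RGB2HSV).astype(int)
M=masks(im)
red=[b for b in blobs(M["red"],100)]; print("red",red)
print("blue",blobs(M["blue"],30))
w=(hsv[...,1]<60)&(hsv[...,2]>120); w[:,:200]=0; print("white",[b for b in blobs(w,100) if b[0]<3000])
# grey tongue edges
g=(hsv[...,2]<140)&(hsv[...,1]<60); 
E
python3 fine.py b1; python3 - <<'E'
import cv2
im=cv2.imread("pics/b1w.png"); cv2.imwrite("pics/b1wl.png",cv2.resize(im[60:125,100:345],None,fx=3.2,fy=3.2,interpolation=cv2.INTER_CUBIC))
E
```

```text
red [(704, [242.5, 88.1], [228, 73, 29, 31])]
blue [(1002, [142.5, 90.2], [113, 73, 58, 35])]
white [(145, [230.2, 31.8], [213, 0, 44, 72]), (360, [279.6, 24.4], [262, 5, 36, 40]), (248, [344.0, 28.4], [333, 5, 34, 41]), (177, [251.7, 90.0], [231, 71, 31, 36]), (228, [372.4, 88.6], [362, 73, 28, 36]), (789, [310.0, 89.6], [295, 74, 31, 32]), (263, [274.2, 164.9], [215, 110, 133, 74]), (177, [273.6, 141.0], [260, 131, 33, 29]), (258, [339.9, 147.3], [324, 132, 33, 33]), (234, [257.5, 331.1], [251, 311, 14, 31])]
```

View pics/b1wl.png

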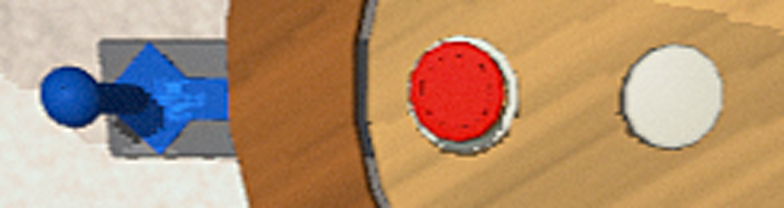

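```bash
python3 - <<'E'
from h import *
c,_,_=load("b1w"); ct,_,_=load("b1t"); s,_,_=load("b1s"); w=lambda x,y:(100+x/3.2,60+y/3.2)
t=lambda x,y:(290+x/2.6,95+y/2.6); u=lambda x,y:(280+(x-390)/2.6,150+y/2.6)
a=lambda v:round(float(np.degrees(np.arctan2(v[1],v[0]))),2); L=lambda v:round(float(np.linalg.norm(v[:2])),4)
for n,cc,g in(("wrist",c,dict(ball=w(72,97),red=w(457,91),hub=w(674,96),collar=w(462,95),te1=w(99,40),te2=w(112,157),e1=(280,25.5),e2=(339.5,147.5))),
 ("top",ct,dict(ball=t(230,407),red=t(217,254),hub=t(190,188),collar=t(205,264),te1=t(194,428),te2=t(241,421),e1=t(131,234),e2=t(253,142)))):
    z=dict(ball=.073,red=.12,hub=.062,collar=.07,te1=.01,te2=.01,e1=.07,e2=.07)
    P={k:onz(cc,*v,z[k]) for k,v in g.items()}
    te=(P["te1"]+P["te2"])/2; h=P["hub"].copy(); em=(P["e1"]+P["e2"])/2
    print(n,"hub",h.round(4),"empt mid",em.round(4),"tongue end",te.round(4))
    print(" ball",P["ball"].round(4),"red",P["red"].round(4),"collar",P["collar"].round(4))
    for nm,C in(("hub",h),("emid",em)):
        print(nm," ang ball",a(P["ball"]-C),L(P["ball"]-C),"tongue",a(te-C),L(te-C),"red",a(P["red"]-C),L(P["red"]-C),"collar",a(P["collar"]-C),L(P["collar"]-C),"empties",a(P["e1"]-C),a(P["e2"]-C))
for n,p,q in(("red",w(457,91),t(217,254)),("ball",w(72,97),t(230,407)),("hub",w(674,96),t(190,188))):
    print(n,tri(c,p,ct,q))
print("redside",tri(c,w(457,91),s,u(550,212)))
E
```

```text
wrist hub [ 0.5732 -0.0973  0.062 ] empt mid [ 0.5726 -0.0972  0.07  ] tongue end [ 0.3817 -0.1248  0.01  ]
 ball [ 0.3942 -0.1229  0.073 ] red [ 0.509  -0.1058  0.12  ] collar [ 0.5087 -0.1062  0.07  ]
hub  ang ball -171.84 0.1808 tongue -171.81 0.1934 red -172.45 0.0648 collar -172.14 0.0651 empties 127.78 -53.09
emid  ang ball -171.8 0.1802 tongue -171.77 0.1928 red -172.34 0.0642 collar -172.03 0.0645 empties 127.35 -52.65
top hub [ 0.5723 -0.098   0.062 ] empt mid [ 0.5707 -0.0983  0.07  ] tongue end [ 0.3801 -0.1259  0.01  ]
 ball [ 0.3913 -0.1225  0.073 ] red [ 0.5062 -0.1057  0.12  ] collar [ 0.5069 -0.1068  0.07  ]
hub  ang ball -172.27 0.1827 tongue -171.73 0.1942 red -173.28 0.0666 collar -172.3 0.066 empties 128.92 -53.8
emid  ang ball -172.3 0.181 tongue -171.77 0.1925 red -173.41 0.0649 collar -172.41 0.0643 empties 127.58 -52.42
red (array([ 0.5080099 , -0.10640611,  0.11387161]), np.float64(0.001994728977443328))
ball (array([ 0.39176256, -0.12353291,  0.06703399]), np.float64(0.0007577028830448278))
hub (array([ 0.5724562 , -0.09749057,  0.06356181]), np.float64(0.0010477172562925116))
redside (array([ 0.50951241, -0.10680315,  0.11948668]), np.float64(0.002341880274568071))
```

The red vial is about 0.6° (0.7 mm) off the pointer line and its collar about 0.3° off, with the plate at rest. Now I go over the vial and down.

Request:
step_arm:
  series:
    - [[0.055, -0.006, 0.021, 0, 0], [0.055, -0.012, 0.042, 0, 0], [0.055, -0.018, 0.063, 0, 0], [0.055, -0.0227, 0.084, 0, 0], [0.055, -0.0227, 0.084, 0, 0], [0.055, -0.0227, 0.084, -0.02, 0], [0.055, -0.0227, 0.084, -0.05, 0], [0.055, -0.0227, 0.084, -0.08, 0], [0.055, -0.0227, 0.084, -0.1, 0], [0.055, -0.0227, 0.084, -0.1, 0], [0.055, -0.0227, 0.084, -0.1, 0]]

```text
clock: 11.05
position: [0.5088, -0.1046, 0.1536]
ee_rot: [2.059, 2.372, 0.014]
force: [-0.0, -0.3, -0.5]
width: 0.599
```

```bash
python3 look.py c1; python3 -c "
from h import *
print(observe()['ee_rot'],observe()['width'])
c,im,d=snap('wrist','c1w')
cv2.imwrite('pics/c1wz.png',im[:,:,::-1])"
```

```text
[-0.03 -0.26 -0.55] [ 0.5088 -0.1046  0.1536]
side (95, [341.0, 237.2], [335, 230, 12, 13]) ang -167.85 0.0685
[2.05770511 2.36890595 0.01665567] 0.5981208973956285
```

View pics/c1z.png

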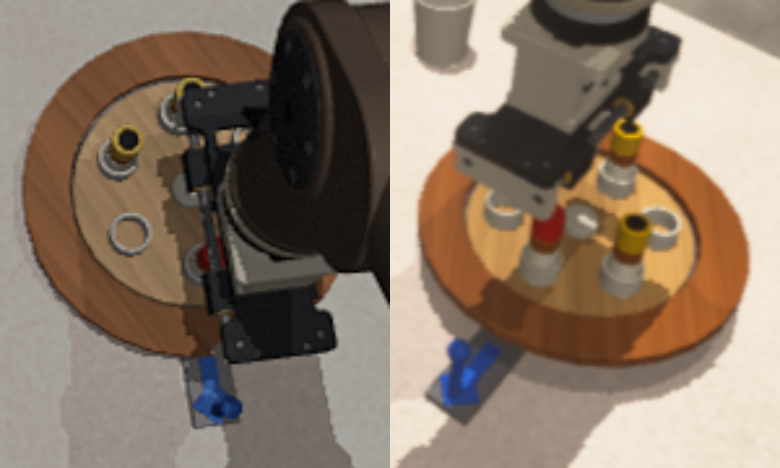

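View pics/c1wz.png

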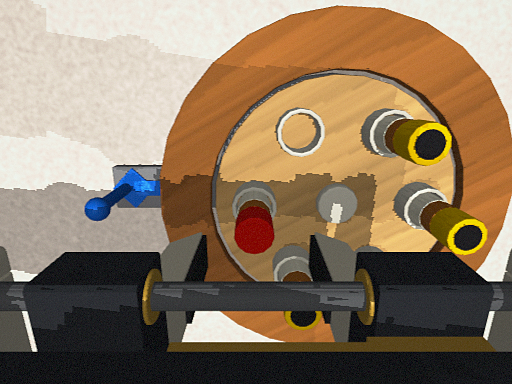

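Request:
step_arm:
  series:
    - [[0.055, 0, -0.0012, -0.01, 0], [0.055, 0, -0.0012, -0.025, 0], [0.055, 0, -0.0012, -0.04, 0], [0.055, 0, -0.0012, -0.05, 0], [0.055, 0, -0.0012, -0.0535, 0], [0.055, 0, -0.0012, -0.0535, 0], [0.055, 0, -0.0012, -0.0535, 0]]

```text
clock: 11.78
position: [0.5107, -0.1062, 0.1025]
ee_rot: [2.057, 2.368, 0.018]
force: [-1.1, -0.3, -0.4]
width: 0.598
```

Request:
step_arm:
  series:
    - [[0.045, 0, 0, 0, 0], [0.04, 0, 0, 0, 0], [0.035, 0, 0, 0, 0], [0.031, 0, 0, 0, 0], [0.028, 0, 0, 0, 0], [0.026, 0, 0, 0, 0], [0.023, 0, 0, 0, 0], [0.018, 0, 0, 0, 0], [0.018, 0, 0, 0, 0], [0.018, 0, 0, 0, 0]]
  squeeze: 8

```text
clock: 12.62
position: [0.5107, -0.1062, 0.1025]
ee_rot: [2.057, 2.368, 0.018]
force: [-0.2, -0.4, 0.8]
width: 0.273
```

```bash
python3 look.py d1; python3 -c "
from h import *
print(observe()['ee_rot'],observe()['width']*.0918)
c,im,d=snap('wrist','d1w')"
```

```text
[-0.17 -0.42  0.83] [ 0.5107 -0.1062  0.1025]
[2.05708836 2.36805926 0.01751249] 0.024769808814677004
```

View pics/d1z.png

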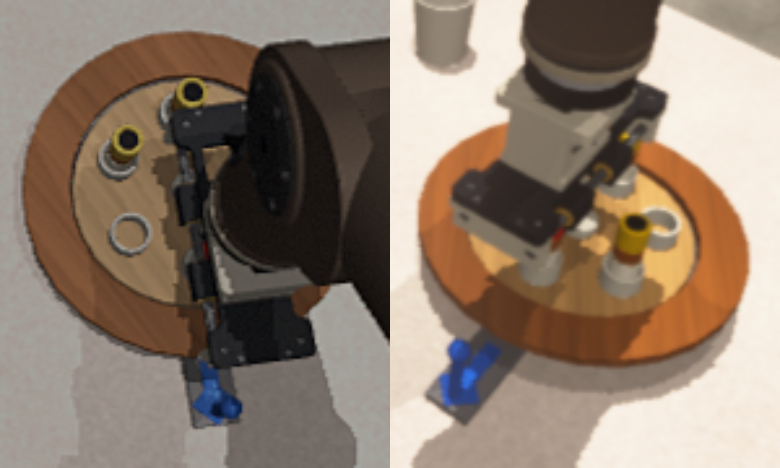

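View pics/d1w.png

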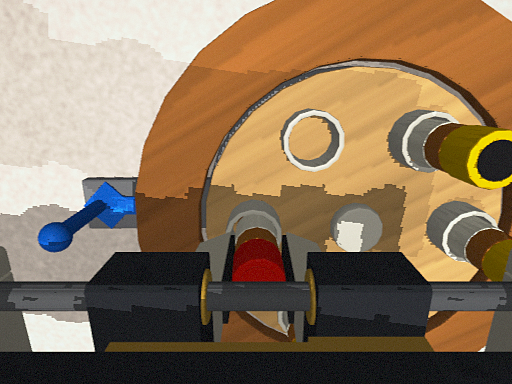

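Request:
step_arm:
  series:
    - [[0.018, 0, 0, 0.003, 0], [0.018, 0, 0, 0.008, 0], [0.018, 0, 0, 0.015, 0], [0.018, 0, 0, 0.025, 0], [0.018, 0, 0, 0.035, 0], [0.018, 0, 0, 0.05, 0], [0.018, 0, 0, 0.07, 0], [0.018, 0, 0, 0.09, 0], [0.018, 0, 0, 0.11, 0], [0.018, 0, 0, 0.12, 0], [0.018, 0, 0, 0.12, 0]]
  squeeze: 12

```text
clock: 13.68
position: [0.5122, -0.1063, 0.2254]
ee_rot: [2.054, 2.365, 0.021]
force: [-0.2, 0.1, -1.1]
width: 0.267
```

```bash
python3 - <<'E'
from meas import *
c,im,d=load("b1t"); hsv=cv2.cvtColor(im,cv2.COLOR_RGB2HSV)
c0,im0,_=load("top0"); s0,ims0,_=load("side0")
cv2.imwrite("pics/st.png",np.hstack([cv2.resize(im0[170:235,135:200,::-1],None,fx=6,fy=6,interpolation=cv2.INTER_CUBIC),cv2.resize(ims0[150:215,185:250,::-1],None,fx=6,fy=6,interpolation=cv2.INTER_CUBIC)]))
o=observe();print(o["position"],o["width"]*.0918,o["ee_rot"],o["force"])
E
```

```text
[ 0.51215814 -0.10629677  0.22544627] 0.024502503707769612 [2.05429145 2.3646723  0.02132067] [-0.21535454  0.14151666 -1.05477533]
```

View pics/st.png

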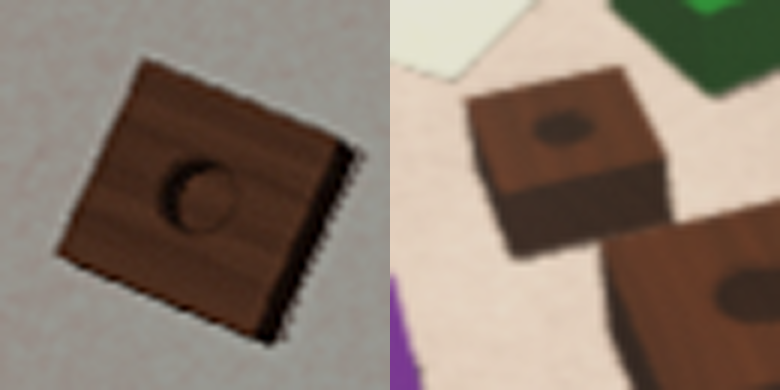

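Request:
step_arm:
  series:
    - [[0.018, -0.001, 0.015, 0, 0], [0.018, -0.002, 0.04, 0, 0], [0.018, -0.003, 0.07, 0, 0], [0.018, -0.005, 0.1, 0, 0], [0.018, -0.006, 0.13, 0, 0], [0.018, -0.008, 0.16, 0, 0], [0.018, -0.01, 0.19, 0, 0], [0.018, -0.012, 0.22, 0, 0], [0.018, -0.014, 0.25, 0, 0], [0.018, -0.015, 0.28, 0, 0], [0.018, -0.016, 0.31, 0, 0], [0.018, -0.017, 0.33, 0, 0], [0.018, -0.018, 0.343, 0, 0], [0.018, -0.018, 0.343, 0, 0], [0.018, -0.018, 0.343, 0, 0], [0.018, -0.018, 0.343, 0, 0]]

```text
clock: 15.02
position: [0.4941, 0.2354, 0.2247]
ee_rot: [2.055, 2.364, 0.019]
force: [0.1, -0.4, -0.9]
width: 0.272
```

```bash
python3 - <<'E'
from meas import *
c0,im0,_=load("top0"); s0,ims0,_=load("side0")
print(tri(c0,(168.3,202.7),s0,(213.7,171.3)),onz(c0,168.3,202.7,.04),onz(s0,213.7,171.3,.04))
o=observe();print(o["position"],o["width"]*.0918,o["ee_rot"],o["force"])
c,im,d=snap("wrist","e1w"); snap("side","e1s")
print(proj(c,onz(c0,168.3,202.7,.04)))
E
```

```text
(array([0.49492323, 0.32563007, 0.03956068]), np.float64(0.001263552714802584)) [0.49430945 0.32585272 0.04      ] [0.49516242 0.32481454 0.04      ]
[0.49407827 0.2353863  0.22468019] 0.024990600916230555 [2.05527853 2.36377581 0.01871189] [ 0.08605549 -0.37920632 -0.90169841]
[268.10453649  84.43836666]
```

View pics/e1w.png

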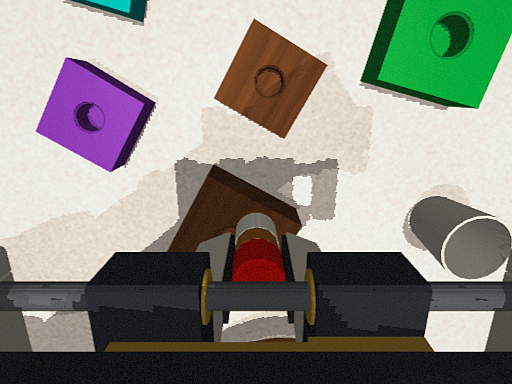

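View pics/e1s.png

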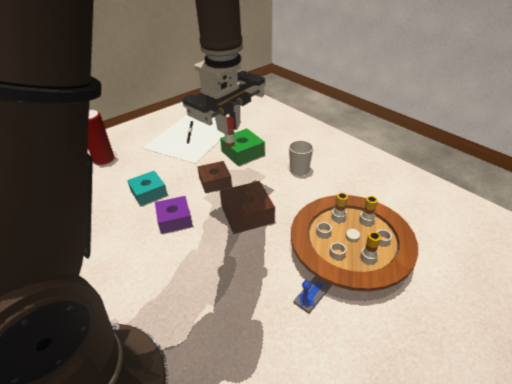

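```bash
python3 - <<'E'
from meas import *
c,im,d=load("e1w")
g=cv2.cvtColor(im,cv2.COLOR_RGB2GRAY)
cv2.imwrite("pics/e1z.png",cv2.resize(im[10:290,200:340,::-1],None,fx=2.1*1,fy=2.1,interpolation=cv2.INTER_CUBIC))
cv2.imwrite("pics/e1h.png",cv2.resize(im[50:110,235:305,::-1],None,fx=8,fy=8,interpolation=cv2.INTER_CUBIC))
hsv=cv2.cvtColor(im,cv2.COLOR_RGB2HSV); m=((hsv[...,1]>80)&(hsv[...,0]<22)).astype(np.uint8); m[140:]=0
k=max(cv2.findContours(m,cv2.RETR_EXTERNAL,2)[0],key=cv2.contourArea)
q=cv2.minAreaRect(k); print(q,onz(c,*q[0],.04))
P=np.array([onz(c,*b,.04) for b in cv2.boxPoints(q)]);print(P.mean(0),np.linalg.norm(P[1]-P[0]),np.linalg.norm(P[2]-P[1]))
E
```

```text
((268.68133544921875, 78.68913269042969), (86.23393249511719, 88.89724731445312), 30.25643539428711) [0.49408201 0.33107132 0.04      ]
[0.49434672 0.3295713  0.04      ] 0.0795443888464624 0.07906629678941587
```

View pics/e1h.png

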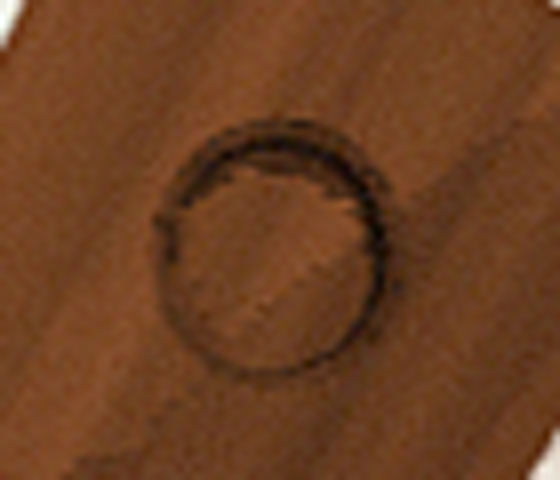

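View pics/e1z.png

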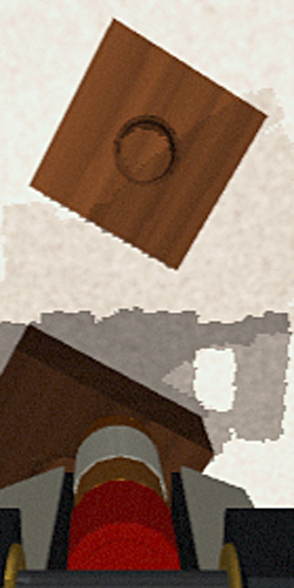

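```bash
python3 - <<'E'
from meas import *
c,im,d=load("e1w"); o=observe(); T=R.from_rotvec(o["ee_rot"]).as_matrix(); p=o["position"]
print("hole",onz(c,269.6,81,.04))
print("tool z",T[:,2],"y",T[:,1])
f=p+T[:,2]*.0525; 
# visible far edge of foot + sides
print("foot pred",f,proj(c,f),"far edge",proj(c,f+T[:,0]*.012),"sides",proj(c,f+T[:,1]*.012),proj(c,f-T[:,1]*.012))
m=masks(im)["red"]; print(blobs(m,100)); print("capfar",proj(c,p-T[:,2]*.0175+T[:,0]*.0125))
E
```

```text
hole [0.49526346 0.32913396 0.04      ]
tool z [ 0.01538667  0.0032912  -0.9998762 ] y [0.99032433 0.13788196 0.01569353]
foot pred [0.49517566 0.23534232 0.17256743] [257.95389438 224.80414958] far edge [257.98243353 207.46037166] sides [276.36715167 224.83364743] [239.54093752 224.77465222]
[(1877, [257.6, 262.1], [232, 239, 54, 43])]
capfar [257.92515592 260.8744608 ]
```

Request:
step_arm:
  series:
    - [[0.018, 0, 0.02, 0, 0], [0.018, 0, 0.045, 0, 0], [0.018, 0, 0.07, 0, 0], [0.018, 0.001, 0.092, 0, 0], [0.018, 0.001, 0.092, -0.02, 0], [0.018, 0.001, 0.092, -0.045, 0], [0.018, 0.001, 0.092, -0.07, 0], [0.018, 0.001, 0.092, -0.095, 0], [0.018, 0.001, 0.092, -0.11, 0], [0.018, 0.001, 0.092, -0.114, 0], [0.018, 0.001, 0.092, -0.114, 0], [0.018, 0.001, 0.092, -0.114, 0]]

```text
clock: 16.12
position: [0.496, 0.327, 0.1118]
ee_rot: [2.057, 2.361, 0.021]
force: [0.6, 0.8, -0.3]
width: 0.273
```

```bash
python3 - <<'E'
from meas import *
o=observe();print(o["position"],o["width"]*.0918,o["ee_rot"],o["force"])
c,im,d=snap("wrist","f1w"); s,ims,_=snap("side","f1s"); t,imt,_=snap("top","f1t")
cv2.imwrite("pics/f1z.png",np.hstack([cv2.resize(im[120:260,200:320,::-1],None,fx=3,fy=3,interpolation=cv2.INTER_CUBIC),cv2.resize(ims[120:210,170:260,::-1],(420,420),interpolation=cv2.INTER_CUBIC)]))
E
```

```text
[0.49599372 0.3269873  0.11183635] 0.025104299435701586 [2.05715986 2.36144661 0.02090848] [ 0.58741592  0.80763619 -0.30342083]
```

View pics/f1z.png

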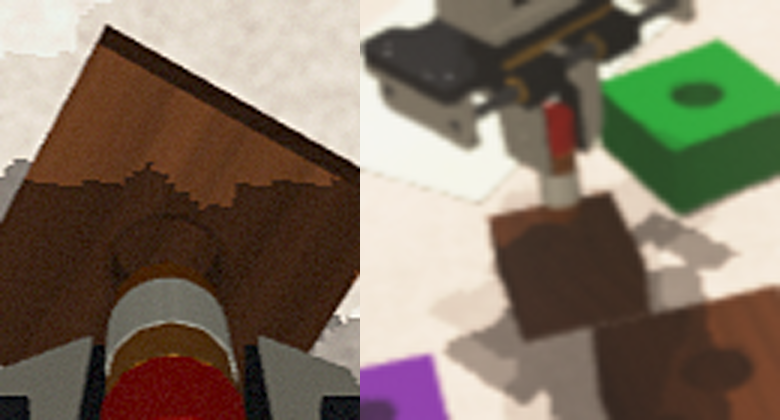

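```bash
python3 - <<'E'
from meas import *
c,im,d=load("f1w"); o=observe(); T=R.from_rotvec(o["ee_rot"]).as_matrix(); X=T[:,0]; p=o["position"]; f=p+T[:,2]*.0525
z=lambda x,y:(200+x/3,120+y/3)
fe=onz(c,*z(165,262),f[2]); he=onz(c,*z(165,216),.04)
print("foot by tcp",f,"foot by edge",fe-X*.012,"hole",he-X*.0140, he-X*.0135)
print("hole sides",onz(c,*z(112,255),.04),onz(c,*z(218,255),.04)); print("foot sides",onz(c,*z(107,310),f[2]+.01),onz(c,*z(230,310),f[2]+.01))
cv2.imwrite("pics/f1h.png",cv2.resize(cv2.convertScaleAbs(im[180:260,225:290,::-1],alpha=2,beta=0),None,fx=7,fy=7,interpolation=cv2.INTER_CUBIC))
s,ims,_=load("f1s");cv2.imwrite("pics/f1k.png",cv2.resize(cv2.convertScaleAbs(ims[140:190,190:240,::-1],alpha=1.6,beta=0),None,fx=11,fy=11,interpolation=cv2.INTER_CUBIC))
print("side proj of tri hole",proj(s,[.495,.3256,.04]),proj(s,f))
E
```

```text
foot by tcp [0.49703898 0.32786298 0.05999182] foot by edge [0.49523914 0.32688466 0.05996546] hole [0.49510894 0.32905337 0.03996925] [0.49504014 0.32954862 0.03997035]
hole sides [0.48216588 0.33181364 0.04      ] [0.50680042 0.3350898  0.04      ]
foot sides [0.48263507 0.3303679  0.06999182] [0.50769911 0.33367419 0.06999182]
side proj of tri hole [213.49192674 171.20123631] [212.91029261 164.87572448]
```

View pics/f1h.png

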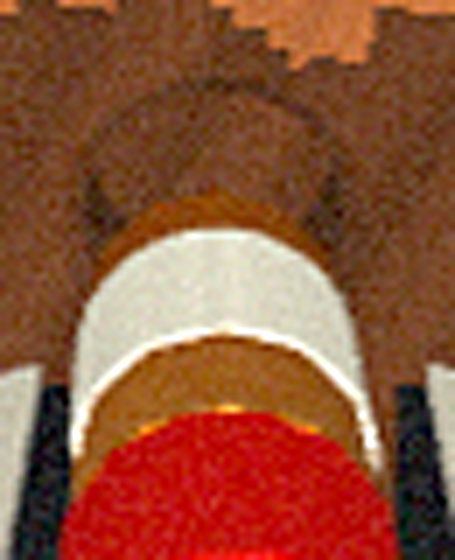

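View pics/f1k.png

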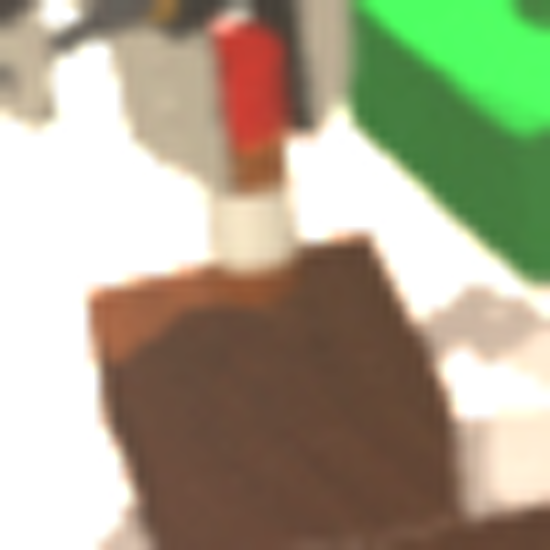

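Request:
step_arm:
  series:
    - [[0.018, -0.0005, 0.0015, -0.004, 0], [0.018, -0.0005, 0.0015, -0.008, 0], [0.018, -0.0005, 0.0015, -0.012, 0], [0.018, -0.0005, 0.0015, -0.016, 0], [0.018, -0.0005, 0.0015, -0.016, 0], [0.018, -0.0005, 0.0015, -0.016, 0]]

```text
clock: 16.77
position: [0.4954, 0.3289, 0.096]
ee_rot: [2.056, 2.362, 0.022]
force: [0.9, 0.3, -0.4]
width: 0.27
```

```bash
python3 - <<'E'
from meas import *
o=observe();print(o["position"],o["width"]*.0918,o["ee_rot"],o["force"])
c,im,d=snap("wrist","g1w"); s,ims,_=snap("side","g1s")
cv2.imwrite("pics/g1z.png",np.hstack([cv2.resize(cv2.convertScaleAbs(im[180:260,225:290,::-1],alpha=2,beta=0),(420,517),interpolation=cv2.INTER_CUBIC),cv2.resize(ims[140:190,190:240,::-1],(370,517),interpolation=cv2.INTER_CUBIC)]))
E
```

```text
[0.49540895 0.32891043 0.09601465] 0.024765482410552514 [2.05645219 2.36188203 0.0218859 ] [ 0.85737589  0.27295982 -0.43539769]
```

View pics/g1z.png

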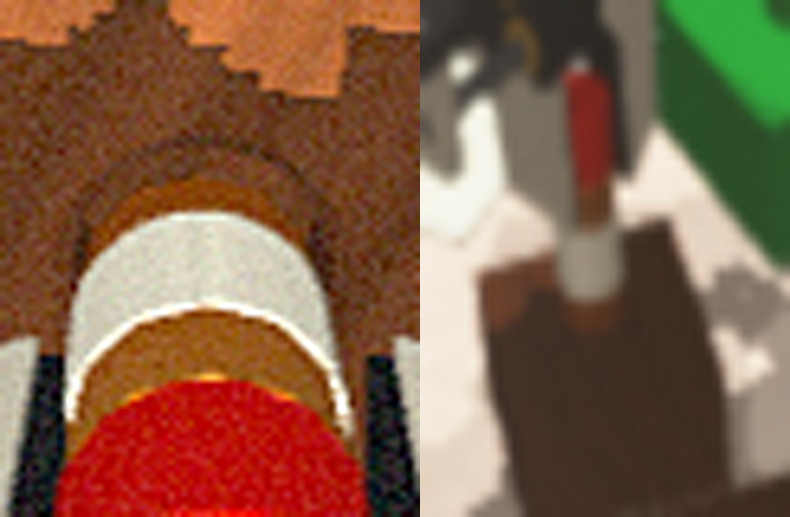

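```bash
python3 - <<'E'
from meas import *
c,im,d=load("g1w"); o=observe(); T=R.from_rotvec(o["ee_rot"]).as_matrix(); X=T[:,0]; p=o["position"]; f=p+T[:,2]*.0525
z=lambda x,y:(225+x*65/420,180+y*80/517)
fe=onz(c,*z(200,180),f[2])-X*.012
for y in(137,145): print("hole",[(onz(c,*z(205,y),.04)-X*r).round(4) for r in(.0135,.0145)])
print("foot tcp",f,"edge",fe)
E
```

```text
hole [array([0.4956, 0.3302, 0.04  ]), array([0.4958, 0.3292, 0.04  ])]
hole [array([0.4958, 0.3293, 0.04  ]), array([0.4959, 0.3284, 0.04  ])]
foot tcp [0.49651651 0.32937024 0.04393374] edge [0.4953241  0.32845183 0.04390762]
```

Request:
step_arm:
  series:
    - [[0.018, 0.0004, 0.0007, 0, 0], [0.018, 0.0004, 0.0007, -0.002, 0], [0.018, 0.0004, 0.0007, -0.004, 0], [0.018, 0.0004, 0.0007, -0.006, 0], [0.018, 0.0004, 0.0007, -0.007, 0], [0.018, 0.0004, 0.0007, -0.007, 0]]

```text
clock: 17.37
position: [0.4958, 0.3296, 0.089]
ee_rot: [2.056, 2.362, 0.022]
force: [-0.5, 0.3, -0.6]
width: 0.27
```

Request:
step_arm:
  series:
    - [[0.018, 0, 0, -0.002, 0], [0.018, 0, 0, -0.004, 0], [0.018, 0, 0, -0.006, 0], [0.018, 0, 0, -0.006, 0]]

```text
clock: 17.7
position: [0.4956, 0.3295, 0.0825]
ee_rot: [2.057, 2.362, 0.021]
force: [-0.5, 0.2, -1.6]
width: 0.268
```

Request:
step_arm:
  series:
    - [[0.018, 0, 0, -0.002, 0], [0.018, 0, 0, -0.004, 0], [0.018, 0, 0, -0.006, 0], [0.018, 0, 0, -0.008, 0], [0.018, 0, 0, -0.008, 0]]

```text
clock: 18.12
position: [0.4955, 0.3293, 0.074]
ee_rot: [2.057, 2.362, 0.02]
force: [-0.9, -1.3, -0.9]
width: 0.272
```

Request:
step_arm:
  series:
    - [[0.018, 0, 0, -0.002, 0], [0.018, 0, 0, -0.004, 0], [0.018, 0, 0, -0.005, 0], [0.018, 0, 0, -0.005, 0]]

```text
clock: 18.45
position: [0.4953, 0.3292, 0.0688]
ee_rot: [2.057, 2.362, 0.019]
force: [-0.5, 0.2, -0.2]
width: 0.266
```

Request:
step_arm:
  series:
    - [[0.018, 0, 0, -0.001, 0], [0.018, 0, 0, -0.001, 0], [0.018, 0, 0, -0.001, 0]]

```text
clock: 18.7
position: [0.4953, 0.3292, 0.0677]
ee_rot: [2.057, 2.362, 0.019]
force: [0.1, 0.4, -1.6]
width: 0.27
```

```bash
python3 - <<'E'
from meas import *
c,im,d=snap("wrist","h1w"); s,ims,_=snap("side","h1s"); print(observe()["force"])
cv2.imwrite("pics/h1z.png",np.hstack([cv2.resize(cv2.convertScaleAbs(im[180:260,225:290,::-1],alpha=2,beta=0),(420,517),interpolation=cv2.INTER_CUBIC),cv2.resize(ims[140:190,190:240,::-1],(370,517),interpolation=cv2.INTER_CUBIC)]))
E
```

```text
[ 0.2797023  -0.35395037 -1.04293089]
```

View pics/h1z.png

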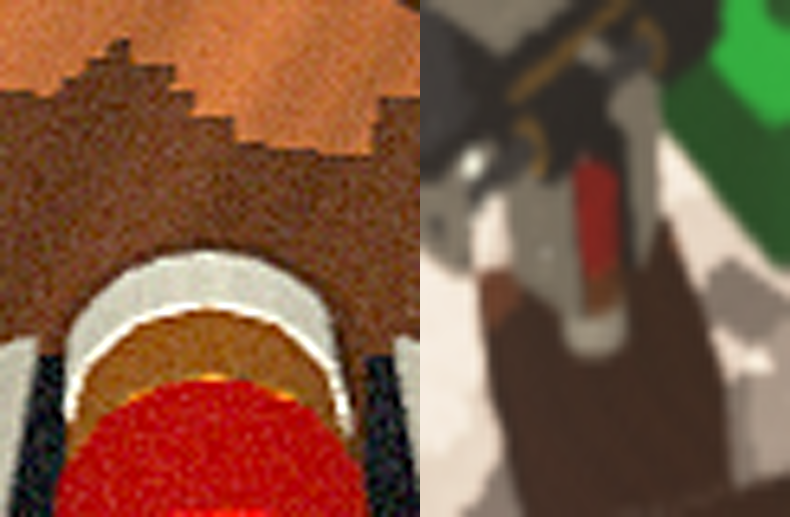

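Request:
step_arm:
  series:
    - [[0.018, 0, 0, -0.0007, 0], [0.018, 0, 0, -0.0007, 0], [0.018, 0, 0, -0.0007, 0]]

```text
clock: 19.05
position: [0.4954, 0.3293, 0.0674]
ee_rot: [2.056, 2.362, 0.02]
force: [-2.3, 0.0, 4.2]
width: 0.266
```

Request:
step_arm:
  series:
    - [[0.018, 0, 0, -0.0007, 0], [0.018, 0, 0, -0.0007, 0], [0.018, 0, 0, -0.0007, 0]]

```text
clock: 19.3
position: [0.4954, 0.3295, 0.0673]
ee_rot: [2.056, 2.362, 0.021]
force: [-2.2, -1.7, 8.1]
width: 0.27
```

Request:
step_arm:
  series:
    - [[0.018, 0, 0, 0.001, 0], [0.024, 0, 0, 0.001, 0], [0.026, 0, 0, 0.001, 0], [0.028, 0, 0, 0.001, 0], [0.031, 0, 0, 0.001, 0], [0.035, 0, 0, 0.001, 0], [0.04, 0, 0, 0.001, 0], [0.045, 0, 0, 0.001, 0], [0.05, 0, 0, 0.001, 0], [0.05, 0, 0, 0.001, 0]]

```text
clock: 20.13
position: [0.4953, 0.3296, 0.0683]
ee_rot: [2.056, 2.362, 0.021]
force: [0.2, -1.6, -0.3]
width: 0.532
```

Request:
step_arm:
  series:
    - [[0.05, 0, 0, 0.01, 0], [0.05, 0, 0, 0.03, 0], [0.05, 0, 0, 0.05, 0], [0.05, 0, 0, 0.08, 0], [0.05, 0, 0, 0.11, 0], [0.05, 0, 0, 0.14, 0], [0.05, 0, -0.03, 0.16, 0], [0.05, 0, -0.06, 0.16, 0], [0.05, 0, -0.09, 0.16, 0], [0.05, 0, -0.09, 0.16, 0], [0.05, 0, -0.09, 0.16, 0]]

```text
clock: 21.05
position: [0.4958, 0.2376, 0.2292]
ee_rot: [2.059, 2.358, 0.021]
force: [-0.5, 1.0, -0.8]
width: 0.546
```

```bash
python3 - <<'E'
from meas import *
o=observe();print(o["position"],o["width"])
c,im,d=snap("wrist","i1w"); s,ims,_=snap("side","i1s"); t,imt,_=snap("top","i1t")
cv2.imwrite("pics/i1z.png",np.hstack([cv2.resize(im[0:250,130:390,::-1],(416,400)),cv2.resize(ims[130:210,180:260,::-1],(380,400),interpolation=cv2.INTER_CUBIC)]))
for n,cc,i in(("w",c,im),("s",s,ims),("t",t,imt)): print(n,[b for b in blobs(masks(i)["red"],20)])
E
```

```text
[0.49578982 0.23761661 0.22917554] 0.5459956412800188
w [(704, [268.7, 80.2], [254, 65, 30, 31])]
s [(643, [97.2, 143.0], [88, 114, 22, 50]), (25, [211.5, 158.2], [209, 156, 6, 5])]
t []
```

View pics/i1z.png

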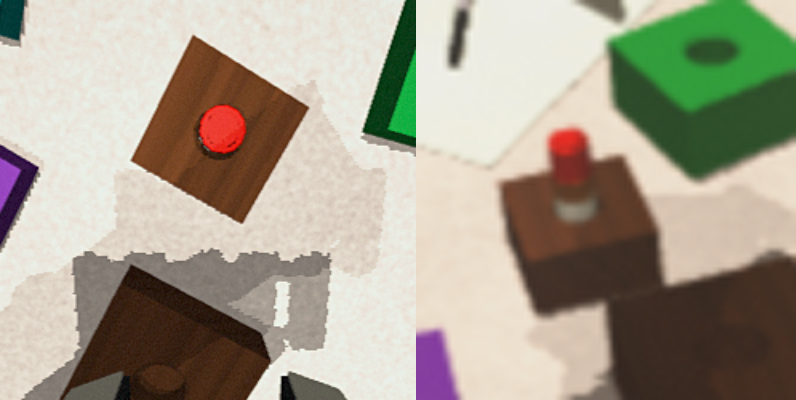

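View pics/i1t.png

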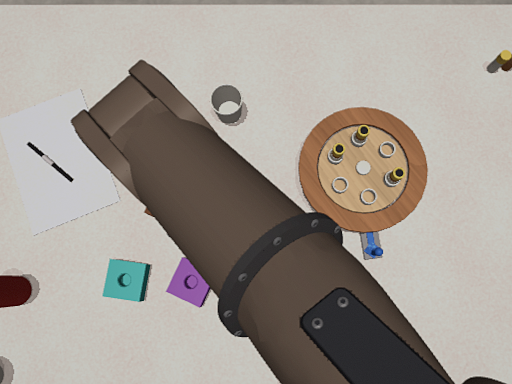

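```bash
python3 - <<'E'
from meas import *
c,im,_=load("i1w"); s,ims,_=load("i1s"); t,imt,_=load("i1t"); b,imb,_=load("b1t")
print("top of cap",tri(c,(268.7,80.2),s,(180+(568-416)*80/380,130+138/5)))
for n,i in(("b1",imb),("i1",imt)):
    h=cv2.cvtColor(i,cv2.COLOR_RGB2HSV).astype(int); w=(h[...,1]<45)&(h[...,2]>110); sub=np.zeros_like(w); sub[125:212,318:410]=1
    print(n,[(x[0],x[1]) for x in blobs(w&sub,15)], [x[1] for x in blobs(masks(i)["yel"],20)])
h=imt[120:270,290:440,::-1]; cv2.imwrite("pics/i1c.png",cv2.resize(h,None,fx=3.5,fy=3.5,interpolation=cv2.INTER_CUBIC))
E
```

```text
top of cap (array([0.4963171 , 0.32951763, 0.08410866]), np.float64(0.002874110777369859))
b1 [(35, [355.5, 138.9]), (47, [386.8, 148.0]), (35, [332.8, 157.1]), (148, [362.8, 166.9]), (42, [389.5, 179.1]), (59, [339.9, 184.0]), (42, [365.6, 197.3])] [[503.4, 54.4], [362.9, 130.6], [338.4, 149.4], [398.3, 173.2]]
i1 [(59, [357.1, 139.7]), (77, [387.3, 148.5]), (69, [333.7, 157.6]), (163, [363.0, 167.1]), (68, [390.1, 179.5]), (81, [339.6, 184.1]), (81, [368.2, 196.0])] [[500.7, 59.3], [360.7, 135.0], [336.3, 153.4], [394.2, 176.5]]
```

View pics/i1c.png

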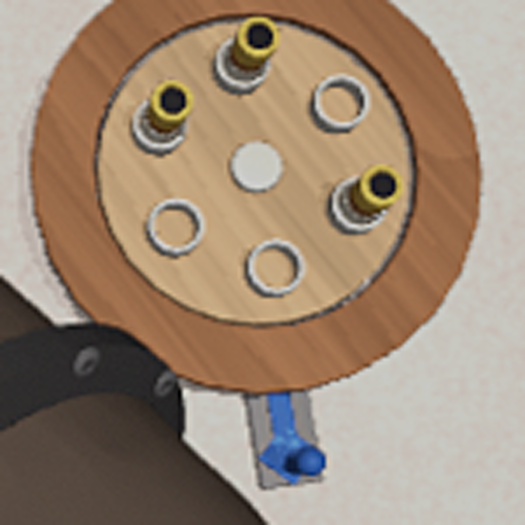

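```bash
python3 -c "
from h import *
print(arm.sign_off())"
```

```text
the job is handed in; nothing more can be done
None
```

The red-capped vial now stands upright in the hole of the small dark wooden stand, and the job is handed in. It took about 21 s.

- **Turning the carousel:** I felt for the rim and met it about 57 mm above the table. I turned the carousel about 50° with the shut fingers pressed on the rim alone, at about 7 to 8 N wherever I read the force. That was just under the suggested 8 to 12 N, and the rim followed the finger without visible slip.
- **Pointer line:** After letting go, the wrist camera put the vial about 0.6° (0.7 mm) past the pointer line and its collar about 0.3° past. The top camera disagreed somewhat, giving 1.0 to 1.6° for the vial. I left it there.
- **Placing the vial:** I lifted it by the cap, lined it up over the hole with the wrist camera and lowered it until it touched bottom. It reached the bottom at the expected depth, with at most about 8 N of contact before I released it. The cameras disagreed by about 3 mm on the hole's position, so I trusted the wrist view of foot and hole together.
- **Last checks:** The cap top measured 84 mm high, where 85 mm is expected for fully down, though the two camera rays missed each other by 2.9 mm. The empty collars had not moved from where the turn left them. The three yellow-capped vials were still in their collars, and the cup was not touched. The gripper was clear of everything.

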